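# Clear the warming plate and plug in its probe

### The job

Get the warming plate ready: with the scraper block, wipe the three glass chips off the steel plate onto the bench (keep the fingers off the broken glass), and stand the scraper on the bench again, clear of the plate. Then take the temperature probe out of its wooden stand and push its stem into the opening of the plate's terminal block until its collar rests on the block. Leave the bowl, the paperweight and the tape measure where they are.

Things in the scene. Friction and masses are not known exactly. Their poses are not given: they have to be found in the camera images.
- plate: Fixed steel plate 170 (x) x 240 (y) x 25 mm; top face 25 mm above the bench. Origin: centre of underside; z up, x roughly away from the robot. Its grey terminal block, 50 x 80 x 55 mm tall, stands on it at plate x = +35 to +85, y = -40 to +40 mm, top 80 mm above the bench. Rest of the top is bare; chip middles start at x = -62 to 0, y = -60 to +60 mm.
- socket (a point): Centre of the mouth of the round opening in the top of the terminal block, 80 mm above the bench; z up. The opening is 15 mm wide with a 3 mm chamfer at the mouth, 50 mm deep, straight down.
- stand: Fixed wooden block 70 x 70 x 60 mm tall with one upright hole 16 mm wide, 54 mm deep, in the middle of its top; the probe starts in it. Origin: centre of its underside. It and the scraper flank the plate, one left and one right, either way round.
- probe: Loose rigid probe, upright in the stand, collar on the stand's top: steel stem 12 mm thick, 48 mm long, tapered tip; steel collar 34 mm wide, 6 mm thick; round black handle 26 mm thick, 56 mm long. 110 mm in all, about 0.12 kg. Origin: the stem's tip; z up along the axis. The handle spans z = 54 to 110 mm; grip at about z = 85 mm.
- probe_shoulder (a point): Centre of the underside of the probe's collar, on its axis, 48 mm above the stem's tip.
- scraper: Loose wooden scraper block standing on its blade: foot 100 (x) x 36 (y) x 28 mm tall, under it a rubber strip 32 mm wide (part of the 28); above it a handle rib 70 (x) x 20 (y) mm, from 28 to 83 mm high. About 0.22 kg. Origin: centre of its underside, z up. Grip it across the rib (along y); it wipes along its y.
- bowl: Bystander: loose glass bowl, 110 mm across and 50 mm tall, beyond the plate. Origin: centre of its underside.
- dome: Bystander: loose amber glass paperweight, 72 mm across and 50 mm tall, beyond the plate. Origin: centre of its underside.
- tape: Bystander: loose metal tape measure, 65 x 34 x 62 mm tall, beyond the plate on the left. Origin: centre of its underside.
- chip0_mid (a point): Middle of one loose piece of broken greenish glass, about 32 mm across and 16 mm tall, about 20 g, lying flat on the plate; this point is 8 mm above its underside.
- chip0: The same piece of glass as chip0_mid; origin at the centre of its underside as it lies at the start.
- chip1_mid (a point): Middle of one loose piece of broken greenish glass, about 30 mm across and 16 mm tall, about 20 g, lying flat on the plate; this point is 8 mm above its underside.
- chip1: The same piece of glass as chip1_mid; origin at the centre of its underside as it lies at the start.
- chip2_mid (a point): Middle of one loose piece of broken greenish glass, about 32 mm across and 16 mm tall, about 20 g, lying flat on the plate; this point is 8 mm above its underside.
- chip2: The same piece of glass as chip2_mid; origin at the centre of its underside as it lies at the start.
Mind the look-alikes: they are no part of the job. Leave any pink or yellow look-alike of the scraper alone.

How it is judged (in metres and radians):
On the way, in this order (a step that is already met when the one before it is completed fails the run):
1. all three chips wiped off the plate onto the bench, the probe not yet in the terminal block (height (world z) of each of chip0_mid, chip1_mid, chip2_mid below 0.025 m and horizontal distance between probe_shoulder and socket above 0.03 m), for 0.2 s.
2. the probe's stem fully in the opening of the terminal block (z of probe_shoulder in the frame of socket between -0.004 and 0.005 m and horizontal distance between probe_shoulder and socket below 0.006 m and angle between probe's own z axis and vertical below 0.12 rad), for 0.2 s.
At the end, for the whole second after the job is handed in: Chips on the bench, middles below the plate's top face (25 mm); probe in the terminal block, collar within 5 mm of its top and 6 mm of the opening's centre, upright within 0.12 rad; scraper upright within 0.15 rad on the bench, underside under 8 mm high; probe and scraper at rest (all of step 2 and height (world z) of chip0_mid between -0.01 and 0.025 m and height (world z) of chip1_mid between -0.01 and 0.025 m and height (world z) of chip2_mid between -0.01 and 0.025 m and height (world z) of scraper between -0.01 and 0.008 m and angle between scraper's own z axis and vertical below 0.15 rad and linear speed of each of probe, scraper below 0.02 m/s); the robot touches nothing.
It fails at once if the fingers touch a glass chip (contact force between the fingers and chip0 above 0.5 N or contact force between the fingers and chip1 above 0.5 N or contact force between the fingers and chip2 above 0.5 N).
It fails at once if a bystander (bowl, paperweight or tape measure) is moved by more than 30 mm (distance of any of bowl, dome, tape from where it was at the start of the episode above 0.03 m).
It also fails if it takes over 72 s, if anything falls off the work surface, if the arm or the gripper's body presses on something with over 40 N, if the wrist force passes 120 N, or if a joint passes its speed limit or range.

### The arm

A 6-joint arm with a two-finger parallel gripper is mounted at the origin on the work surface. World frame = base frame: x ahead of the robot, y to its left, z up, the work surface at z = 0. Lengths are in mm, angles in rad, forces in N, time in s.
With the tool pointing down it reaches from about 350 to 725 mm from the base axis. Payload 4.3 kg.
Tool frame: the origin (TCP) lies at the very end of the fingers, on their centre line; the grasp point (between the pads) lies 19 mm behind it (arm.grip_depth is the distance from the TCP to the grasp point, in mm); z points along the fingers, y is the line along which they close (so a half turn about z gives the same grasp; the last joint's range is limited). The gripper opens to 85 mm and grips with 20 to 120 N. Pads are 22 mm wide; open, the fingers measure 114 mm over their backs; the gripper's body (76 mm by 85 mm) begins 54 mm behind the grasp point. The pads swing forward as they close: fully open they stand 13 mm farther back than shut.
Start: joints at [-0.11, 0.377, 0.081, 1.274, 0, 1.46], TCP at [575.036, 0.002, 231.329] pointing down, gripper open.
Joint ranges: [-2.72, 2.72], [-0.84, 1.66], [-1.02, 1.22], [-1.77, 2.12], [-1.37, 1.28], [-3.14, 3.14]. Speed limits (rad/s): [2.57, 2.57, 3.14, 3.14, 3.14, 3.14].

### API

Orientations are given as a unit quaternion [w, x, y, z].
In Python, from cell import arm gives the robot as it stands.
- The arm moves only by the tool send_rows, never from a script. Its argument "targets" is a list that holds one entry, the list of rows, each a list of 5 numbers: the gripper's target within -1 to 1 (shut at 1, half-way at 0, fully open at -1), then the shift along the tool's x, y, z in mm, then the turn about the tool's z in degrees. In form: [[[gripper, x, y, z, yaw], ...]]. A call has 1 to 8 rows; each row shifts and turns the commanded pose from where the row before left it, along the tool's axes as they then stand; what a row does not reach is not made up. A row lasts 1/12 s, in which the tool goes at most 41.7 mm and 7.16 degrees, less where a joint would pass 70% of its speed; a pose out of reach is approached as far as the arm can. A call with a gripper value outside its range is refused whole. The fingers move at their own pace and stop on an object; "grip_force" is the grip in N (left out, the last holds). Time passes only in rows, so rows that do not move let the fingers close. It gives the time, the measured TCP pose, the force, the opening and the grip force at its end, in the units of the state.
- arm.read_state(): the state, without advancing time (a new reading comes with each control period).
- arm.read_camera(name): name is "scene" or "side" or "wrist"; returns (picture, depth): 420x560x3 uint8, blue, green, red; 420x560 float32, mm along the optical axis (not along the pixel's ray), 0 where there is no reading.
- arm.camera_info(name): a dict with "K" (3x3 intrinsics, pixels), "k1" (the pictures are not rectified: a ray, as slopes to the right and down, at radius r is drawn at 1 + k1 r^2 times it, then the intrinsics apply), "R" (3x3) and "t" (3): a world point X has camera coordinates R X + t; the wrist camera has in their place "hand_eye" (4x4, takes a point from camera to tool coordinates, whose origin is the TCP and whose axes are the flange's). Camera axes: x right, y down, z forward; pixel columns grow to the right and rows downward; lengths in mm; the calibration is good to about 2 mm. A picture is of the moment at which its call begins: read the wrist's pose just before it. camera_info takes no time and is no camera call.
- arm.close_job(): hands the job in; it is judged then, once.
The state is a dict: "time_s": time; "joint_pos": joint angles; "joint_velocities": joint speeds; "tau": joint torques, N m; "tcp_pos": TCP position; "eef_rot": TCP orientation; "contact_force": force on the tool from outside, world axes, zero at the start; "torque": the same for the moment, N m; "grip_width": opening from 0.0 (shut) to 1.0 (fully open); "grip_force": force on a finger pad.
Only numpy, scipy, OpenCV 4.12 (cv2) and the standard library are available. Lean on these libraries where they do the work, as an engineer would, in place of code of your own. Each camera call takes 0.05 s, during which the arm holds its last target. There are 200 camera calls.

## Working session

There is one attempt and no reset: what is moved stays moved. The work goes in short steps, Python scripts to look and compute and a tool call to move; the robot and the scene stay as the last step left them, time stands still between calls to the robot, and variables do not carry over. Pictures are saved under pics/ and viewed, at most 10 in all, crops included, and the job is handed in when it is done.

Besides the shell and the picture viewer there is one more tool, called after "Request:" as name(argument=value, ...), one argument or row to a line, values as JSON. send_rows: Moves the arm, as the interface text tells. Its arguments: {"type":"object","properties":{"targets":{"type":"array"},"grip_force":{"type":"number"}},"required":["targets"]}

```bash
ls; mkdir -p pics; cat > h.py <<'E'
import numpy as np, cv2
from cell import arm
E
python3 - <<'E'
from h import *
s=arm.read_state(); print(s['time_s'],s['tcp_pos'],s['eef_rot'],s['grip_width'])
for n in ['scene','side','wrist']:
    p,d=arm.read_camera(n); cv2.imwrite(f'pics/{n}0.png',p); np.savez(f'{n}0.npz',p=p,d=d)
    print(n,{k:np.round(v,4).tolist() for k,v in arm.camera_info(n).items()})
E
```

```text
pics
0.0 [5.74351506e+02 8.61148748e-02 2.30344683e+02] [-8.00012822e-04  7.07097593e-01  7.07115222e-01 -6.45685480e-04] 0.9982274219722073
scene {'K': [[457.9877, 0.0, 283.8207], [0.0, 457.9877, 211.3938], [0.0, 0.0, 1.0]], 'k1': -0.1216, 'R': [[0.9054, 0.4245, -0.0051], [0.2964, -0.6408, -0.7081], [-0.3039, 0.6396, -0.7061]], 't': [-522.7585, -133.8586, 1476.3072]}
side {'K': [[388.6008, 0.0, 275.4977], [0.0, 388.6008, 208.8194], [0.0, 0.0, 1.0]], 'k1': 0.032, 'R': [[-0.7026, -0.7116, -0.0043], [-0.3743, 0.3747, -0.8482], [0.6052, -0.5944, -0.5296]], 't': [369.5783, 288.6204, 564.1311]}
wrist {'K': [[364.9651, 0.0, 279.6271], [0.0, 364.9651, 211.9947], [0.0, 0.0, 1.0]], 'k1': -0.0798, 'hand_eye': [[0.0001, -0.9545, -0.2982, 76.7047], [1.0, 0.0004, -0.0011, 1.2816], [0.0011, -0.2982, 0.9545, -143.5648], [0.0, 0.0, 0.0, 1.0]]}
```

View pics/scene0.png

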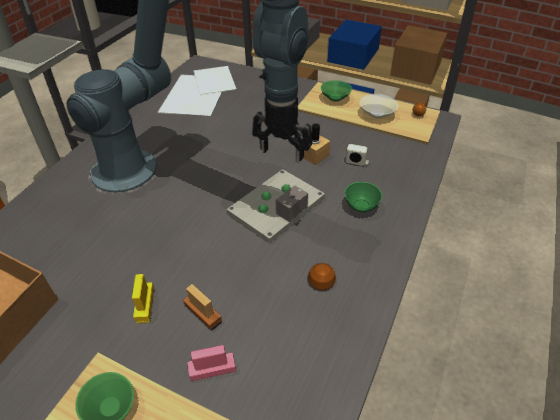

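View pics/side0.png

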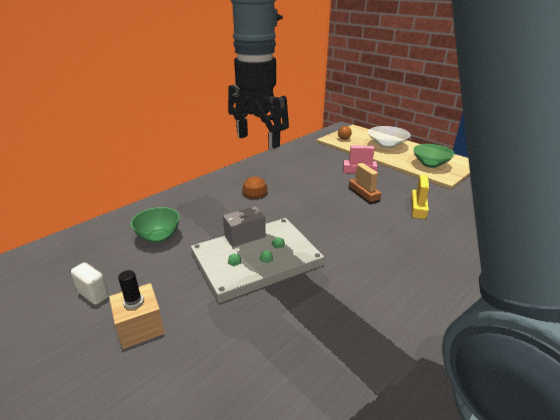

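The real scraper is the plain wooden one at scene (202,305) / side (367,183). The yellow (143,298) and pink (211,362) blocks are decoys. The probe stands in its wooden block at scene (316,145) / side (131,300). The three green chips are on the plate at side (234,259), (266,257) and (278,243).

```bash
cat > h.py <<'E'
import numpy as np, cv2
from cell import arm
from scipy.spatial.transform import Rotation
def extr(n,s=None):
    i=arm.camera_info(n)
    if n!='wrist': R=np.array(i['R']);return R.T,-R.T@np.array(i['t'])
    H=np.array(i['hand_eye']); q=s['eef_rot']; R=Rotation.from_quat([q[1],q[2],q[3],q[0]]).as_matrix()
    return R@H[:3,:3],R@H[:3,3]+np.array(s['tcp_pos'])
def slopes(n,uv):
    i=arm.camera_info(n)
    return cv2.undistortPoints(np.float64(uv).reshape(-1,1,2),np.array(i['K']),np.array([i['k1'],0,0,0.])).reshape(-1,2)
def cast(n,uv,z,s=None):
    R,c=extr(n,s); d=np.c_[slopes(n,uv),np.ones(len(np.reshape(uv,(-1,2))))]@R.T
    return c+d*((z-c[2])/d[:,2])[:,None]
def cloud(n,d,s=None):
    R,c=extr(n,s); v,u=np.mgrid[:420,:560]
    sl=slopes(n,np.c_[u.ravel(),v.ravel()]); X=np.c_[sl,np.ones(len(sl))]*d.reshape(-1,1)
    P=X@R.T+c; P[d.ravel()<=0]=np.nan
    return P.reshape(420,560,3)
def blobs(m,amin=30):
    n,l,st,c=cv2.connectedComponentsWithStats(m.astype(np.uint8))
    return [(l==k,st[k],c[k]) for k in range(1,n) if st[k,4]>=amin]
E
python3 - <<'E'
from h import *
for n in ['scene','side']:
    f=np.load(f'{n}0.npz');p,d=f['p'],f['d'];P=cloud(n,d)
    X,Y,Z=P[...,0],P[...,1],P[...,2]
    hsv=cv2.cvtColor(p,cv2.COLOR_BGR2HSV)
    ok=np.isfinite(Z)
    near=ok&(X>250)&(X<850)&(abs(Y)<600)
    def rect(m,t):
        if m.sum()<8: print(n,t,'none');return
        xy=np.c_[X[m],Y[m]].astype(np.float32); r=cv2.minAreaRect(xy)
        print(n,t,m.sum(),np.round(r[0],1),np.round(r[1],1),round(r[2],1),'med',np.round(np.median(xy,0),1),'z',np.round(np.percentile(Z[m],[2,50,98]),1))
    print(n,'bench z',np.nanmedian(Z[near&(abs(Z)<15)]))
    for b,st,c in blobs(near&(Z>17)&(Z<130),40):
        rect(b,'obj@%d,%d'%tuple(c))
    g=near&(hsv[...,0]>45)&(hsv[...,0]<90)&(hsv[...,1]>80)&(Z>20)&(Z<60)
    for b,st,c in blobs(g,8): rect(b,'green@%d,%d'%tuple(c))
E
```

```text
scene bench z 1.9942399976546312
scene obj@375,113 105 [661.1 582.1] [103.1  33.6] 1.2 med [665.2 581. ] z [30.4 54.2 62.1]
scene obj@317,144 539 [546.6 321.5] [79.7 51.7] 71.0 med [547.8 313.8] z [ 18.9  61.3 126.1]
scene obj@356,153 351 [671.5 346. ] [65. 39.] 7.3 med [673.9 336.5] z [18.6 51.9 67.5]
scene obj@274,203 3527 [527.6  53.7] [244.8 174.8] 73.0 med [532.5  21.3] z [20.  27.8 83.6]
scene obj@362,194 705 [752.9 161.2] [109.1 108.9] 47.8 med [750.4 186.3] z [18.3 38.1 54.3]
scene obj@321,275 565 [ 747.7 -144.2] [65.9 65.4] 59.2 med [ 751.3 -153. ] z [18.2 39.2 51.3]
scene obj@141,297 749 [ 388.2 -390.8] [ 37.7 105.4] 25.3 med [ 396.7 -405.5] z [19.  47.2 86.2]
scene obj@201,305 804 [ 527.3 -352.6] [ 37.1 101.9] 72.2 med [ 539. -360.] z [20.2 49.5 86.7]
scene obj@209,361 1119 [ 622.  -466.5] [100.6  37.2] 39.8 med [ 627.2 -471.8] z [19.7 46.6 86.2]
scene obj@118,380 323 [ 476.7 -591.7] [25.1 90.7] 82.9 med [ 476.2 -592.5] z [41.5 54.8 60.9]
scene green@363,194 637 [754.3 160.3] [104.4 110.7] 19.5 med [751.1 188.6] z [21.2 39.2 54.3]
scene green@285,187 41 [533.6 105.3] [21.8
[... 948 characters left out ...]
5.2] [241.  175.1] 73.0 med [528.8  67.1] z [19.6 25.9 81.2]
side obj@88,280 905 [671.8 352.3] [68.3 33.6] 7.9 med [652.6 355.3] z [18.7 53.7 63. ]
side obj@134,307 2372 [537.4 327. ] [68.7 73.4] 72.4 med [522.4 332.9] z [ 19.2  59.7 121.7]
side green@426,158 144 [ 479.4 -588.3] [82.8 22.4] 1.8 med [ 472.8 -588.7] z [30.9 48.3 57.5]
side green@155,222 1009 [756.3 163.3] [104.7 109.2] 57.9 med [778.3 160.8] z [20.8 37.6 51.5]
side green@277,242 98 [507.8  11.2] [24.3 15.3] 49.7 med [506.2  11.9] z [26.1 35.1 43.2]
side green@265,256 114 [492.4  61. ] [25.1 17.2] 38.1 med [490.8  63.4] z [26.5 36.1 41.8]
side green@234,259 112 [530.4 115.2] [25.2 18.8] 53.9 med [529.  115.6] z [25.6 36.3 42.6]
```

View pics/wrist0.png

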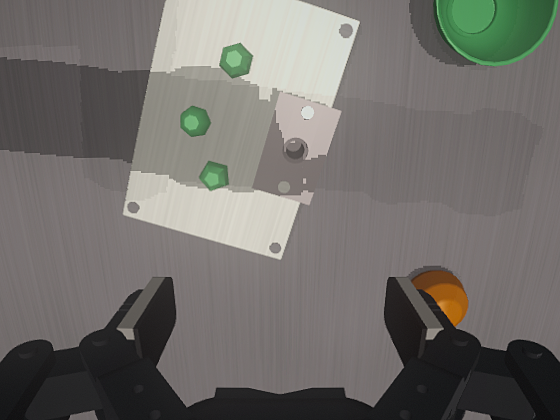

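The wrist view shows the plate with its chips at (236,60), (195,121) and (214,176), and the socket at (294,150). Scraper candidates in the scene picture are wood (201,305), yellow (141,297) and pink (209,361). The wood one fits the description; I'll go above it and confirm with a close crop.

Request:
send_rows(
  targets=[
    [[-1,-40,-6,0,0],[-1,-40,-6,0,0],[-1,-40,-6,0,0],[-1,-40,-6,0,0],[-1,-40,-6,0,0],[-1,-40,-6,0,0],[-1,-40,-6,0,0],[-1,-40,-5,0,0]],
  ],
)

```text
time_s: 0.82
tcp_pos: [527.1, -321.7, 231.1]
eef_rot: [-0.0, 0.707, 0.707, 0.0]
contact_force: [-0.1, 0.0, 0.3]
grip_width: 1.001
grip_force: 0.0
```

Request:
send_rows(
  targets=[
    [[-1,-33,0,0,0],[-1,0,0,0,-7],[-1,0,0,0,-7],[-1,0,0,0,-7],[-1,0,0,0,-7],[-1,0,0,0,-7],[-1,0,0,0,-7],[-1,0,0,0,-7]],
  ],
)

```text
time_s: 1.48
tcp_pos: [527.8, -352.9, 230.8]
eef_rot: [-0.0, 0.347, 0.938, 0.0]
contact_force: [0.1, -0.3, 0.0]
grip_width: 1.001
grip_force: 0.0
```

Request:
send_rows(
  targets=[
    [[-1,0,0,0,-7],[-1,0,0,0,-7],[-1,0,0,0,-7],[-1,0,0,0,-3],[-1,0,0,0,0],[-1,0,0,0,0]],
  ],
)

```text
time_s: 1.98
tcp_pos: [527.9, -352.8, 230.9]
eef_rot: [-0.0, 0.149, 0.989, 0.0]
contact_force: [-0.4, -0.5, -0.5]
grip_width: 0.998
grip_force: 0.0
```

```bash
python3 - <<'E'
from h import *
s=arm.read_state(); print(s['time_s'],s['tcp_pos'],s['eef_rot'],s['joint_pos'],s['contact_force'])
p,d=arm.read_camera('wrist'); P=cloud('wrist',d,s); np.savez('wrist1.npz',p=p,d=d)
X,Y,Z=[P[...,k] for k in range(3)]
near=np.isfinite(Z)&(np.hypot(X-527,Y+353)<90)
for lo,hi in ((15,40),(70,100)):
    for b,st,c in blobs(near&(Z>lo)&(Z<hi),100):
        r=cv2.minAreaRect(np.c_[X[b],Y[b]].astype(np.float32)); print(c,r,np.median(Z[b]))
cv2.imwrite('pics/wrist1.png',p)
# socket / chips from first wrist image (home pose)
s0=dict(tcp_pos=[574.35,.09,230.34],eef_rot=[-8e-4,.7071,.7071,-6.5e-4])
print('socket',cast('wrist',[[294,150]],80,s0)); print('chips',cast('wrist',[[214,176],[195,121],[236,60]],36,s0))
print('plate corners',cast('wrist',[[123,213],[281,258],[359,21]],25,s0))
E
```

```text
1.9833 [ 527.86130909 -352.84230192  230.92773264] [-3.01034191e-04  1.48577709e-01  9.88900665e-01  2.20521015e-04] [-6.89123413e-01  5.07647601e-01  2.81638271e-01  1.34553015e+00
  6.87453497e-05 -3.90863693e-01] [-0.35842168 -0.54239192 -0.51255129]
[280.69235127 165.58526912] ((528.6458740234375, -350.8302917480469), (36.084136962890625, 98.72820281982422), 71.27278900146484) 28.78531331703158
[281.24646465 191.60606061] ((528.863037109375, -350.84588623046875), (20.06175994873047, 68.91744995117188), 71.29383850097656) 83.61094349744954
socket [[586.37075765  35.90017092  80.        ]]
chips [[512.78246067   5.61678069  36.        ]
 [497.88907382  56.56433363  36.        ]
 [536.76587316 108.61318417  36.        ]]
plate corners [[415.21558651 -34.54241102  25.        ]
 [576.17093387 -83.64910408  25.        ]
 [644.66439433 142.95505539  25.        ]]
```

View pics/wrist1.png

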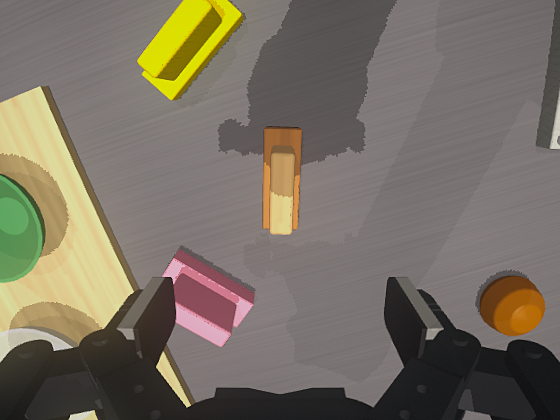

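This confirms it: the wooden scraper is at (281,180), and the yellow (190,45) and pink (210,300) decoys are clear of the gripper.

Request:
send_rows(
  targets=[
    [[-1,-0.5,2,0,1.6],[-1,0,0,35,0],[-1,0,0,35,0],[-1,0,0,35,0],[-1,0,0,35,0],[-1,0,0,30,0],[-1,0,0,20,0],[-1,0,0,0,0]],
  ],
  grip_force=60,
)

```text
time_s: 2.7
tcp_pos: [525.5, -348.3, 35.8]
eef_rot: [-0.004, 0.162, 0.987, 0.002]
contact_force: [-0.1, 0.7, -0.7]
grip_width: 0.999
grip_force: 0.0
```

Request:
send_rows(
  targets=[
    [[1,0,0,0,0],[1,0,0,0,0],[1,0,0,0,0],[1,0,0,0,0],[1,0,0,0,0],[1,0,0,0,0],[1,0,0,0,0],[1,0,0,0,0]],
  ],
  grip_force=60,
)

```text
time_s: 3.37
tcp_pos: [530.1, -352.2, 42.9]
eef_rot: [0.001, 0.162, 0.987, -0.001]
contact_force: [-0.1, 0.7, 5.9]
grip_width: 0.225
grip_force: 59.7
```

Request:
send_rows(
  targets=[
    [[1,0,0,-15,0],[1,0,0,-30,0],[1,0,0,-35,-1.7],[1,0,0,-30,0],[1,11,37,0,0],[1,11,37,0,0],[1,11,37,0,0],[1,11,37,0,0]],
  ],
)

```text
time_s: 4.03
tcp_pos: [529.4, -195.2, 151.1]
eef_rot: [-0.0, 0.147, 0.989, 0.0]
contact_force: [1.2, 1.0, -1.6]
grip_width: 0.226
grip_force: 59.2
```

Request:
send_rows(
  targets=[
    [[1,11,37,0,0],[1,11,37,0,0],[1,11,37,0,0],[1,11,37,0,0],[1,11,37,0,0],[1,11,37,0,0],[1,11,37,0,0],[1,11,37,0,0]],
  ],
)

```text
time_s: 4.7
tcp_pos: [530.9, 113.8, 151.0]
eef_rot: [-0.0, 0.147, 0.989, -0.0]
contact_force: [1.1, -0.1, -1.9]
grip_width: 0.226
grip_force: 59.2
```

Request:
send_rows(
  targets=[
    [[1,11,38,0,0],[1,0,0,0,0],[1,0,0,0,0],[1,0,0,0,0]],
  ],
)

```text
time_s: 5.03
tcp_pos: [531.8, 151.4, 150.9]
eef_rot: [-0.0, 0.147, 0.989, -0.0]
contact_force: [0.5, -0.5, -1.8]
grip_width: 0.228
grip_force: 59.6
```

```bash
cat > look.py <<'E'
from h import *
import sys
s=arm.read_state(); print(s['time_s'],np.round(s['tcp_pos'],1),np.round(s['eef_rot'],3),np.round(s['contact_force'],1),s['grip_width'])
for n in sys.argv[2:]:
    p,d=arm.read_camera(n); np.savez(f'{n}{sys.argv[1]}.npz',p=p,d=d,tcp=s['tcp_pos'],q=s['eef_rot']); cv2.imwrite(f'pics/{n}{sys.argv[1]}.png',p)
E
python3 look.py 2 side
```

```text
5.0333 [531.8 151.4 150.9] [-0.     0.147  0.989 -0.   ] [ 0.5 -0.5 -1.8] 0.22838373762127198
```

View pics/side2.png

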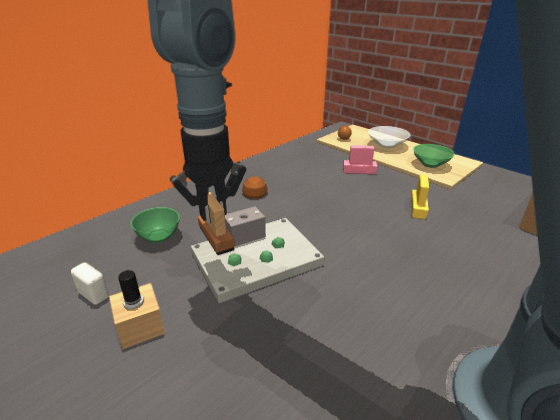

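The scraper is held upright over the plate's left end. Chips are at (234,259), (266,257) and (278,243), all in front of it. I'll lower it about 4 mm further back.

Request:
send_rows(
  targets=[
    [[1,0,4,0,0],[1,0,0,30,0],[1,0,0,30,0],[1,0,0,13,0],[1,0,0,4,0],[1,0,0,2,0],[1,0,0,0,0],[1,0,0,0,0]],
  ],
)

```text
time_s: 5.75
tcp_pos: [534.9, 155.2, 73.7]
eef_rot: [0.001, 0.147, 0.989, 0.0]
contact_force: [0.4, 0.4, -1.1]
grip_width: 0.226
grip_force: 59.7
```

Request:
send_rows(
  targets=[
    [[1,0,0,2,0],[1,0,0,1,0],[1,0,0,1,0],[1,0,0,0,0],[1,0,0,0,0]],
  ],
)

```text
time_s: 6.17
tcp_pos: [533.6, 155.4, 68.5]
eef_rot: [0.0, 0.147, 0.989, 0.0]
contact_force: [-0.1, 0.2, -1.1]
grip_width: 0.226
grip_force: 59.7
```

Request:
send_rows(
  targets=[
    [[1,0,0,1,0],[1,0,0,0,0],[1,0,0,0,0]],
  ],
)

```text
time_s: 6.42
tcp_pos: [533.7, 155.5, 67.9]
eef_rot: [0.0, 0.147, 0.989, 0.0]
contact_force: [-2.6, 0.6, 4.2]
grip_width: 0.225
grip_force: 60.4
```

```bash
python3 look.py 3 side; python3 - <<'E'
from h import *
f=np.load('side3.npz');p=f['p'];P=cloud('side',f['d']);X,Y,Z=[P[...,k] for k in range(3)]
cv2.imwrite('pics/crop3.png',cv2.resize(p[170:310,150:340],None,fx=4,fy=4))
E
```

```text
6.4167 [533.7 155.5  67.9] [0.    0.147 0.989 0.   ] [-2.6  0.6  4.2] 0.22453377062847604
```

View pics/crop3.png

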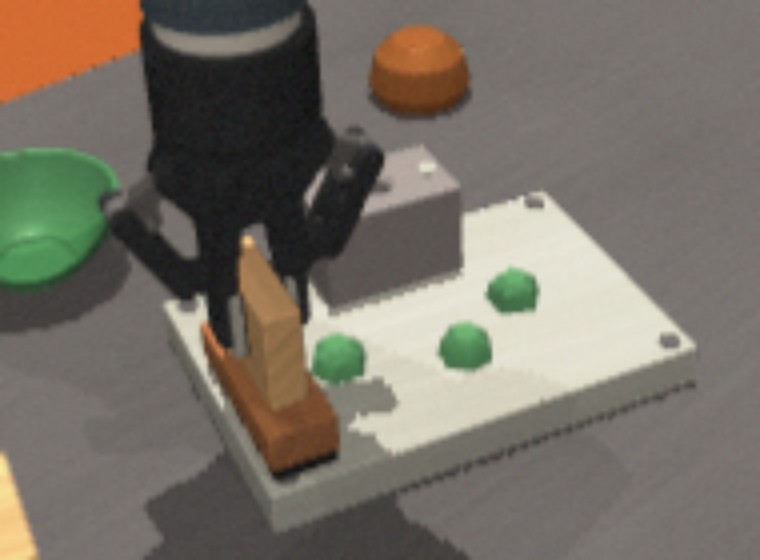

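The blade rests lightly on the plate behind all three chips. Now the wipe, along tool −y.

Request:
send_rows(
  targets=[
    [[1,0,-8,0,0],[1,0,-14,0,0],[1,0,-14,0,0],[1,0,-14,0,0],[1,0,-14,0,0],[1,0,-14,0,0],[1,0,-14,0,0],[1,0,-14,0,0]],
  ],
)

```text
time_s: 7.13
tcp_pos: [503.1, 52.7, 67.9]
eef_rot: [0.001, 0.147, 0.989, 0.001]
contact_force: [0.6, 0.2, 6.0]
grip_width: 0.23
grip_force: 61.6
```

```bash
python3 look.py 4 side; python3 - <<'E'
from h import *
p=np.load('side4.npz')['p']
cv2.imwrite('pics/crop4.png',cv2.resize(p[170:310,170:360],None,fx=4,fy=4))
E
```

```text
7.1333 [503.1  52.7  67.9] [0.001 0.147 0.989 0.001] [0.6 0.2 6. ] 0.23010280304679745
```

View pics/crop4.png

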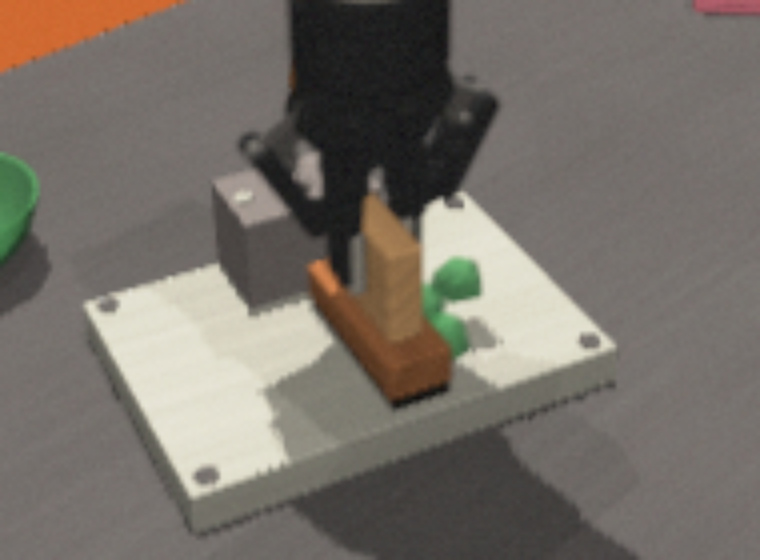

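All three chips are gathered in front of the foot, at crop (458,278), (435,300) and (455,335). I'll continue over the edge.

Request:
send_rows(
  targets=[
    [[1,0,-12,0,0],[1,0,-14,0,0],[1,0,-14,0,0],[1,0,-14,0,0],[1,0,-16,0,0],[1,0,-18,0,0],[1,0,-18,0,0],[1,0,-10,0,0]],
  ],
)

```text
time_s: 7.85
tcp_pos: [471.3, -56.3, 69.4]
eef_rot: [0.003, 0.147, 0.989, 0.004]
contact_force: [2.0, 13.8, 31.2]
grip_width: 0.222
grip_force: 65.1
```

Request:
send_rows(
  targets=[
    [[1,0,0,0,0],[1,0,0,0,0]],
  ],
)

```text
time_s: 8.02
tcp_pos: [472.2, -57.7, 70.2]
eef_rot: [0.004, 0.147, 0.989, 0.001]
contact_force: [1.8, 5.7, 17.9]
grip_width: 0.229
grip_force: 63.2
```

```bash
python3 look.py 5 side; python3 - <<'E'
from h import *
p=np.load('side5.npz')['p']
cv2.imwrite('pics/crop5.png',cv2.resize(p[150:330,210:410],None,fx=3.3,fy=3.3))
E
```

```text
8.0167 [472.2 -57.7  70.2] [0.004 0.147 0.989 0.001] [ 1.8  5.7 17.9] 0.22851410570516115
```

View pics/crop5.png

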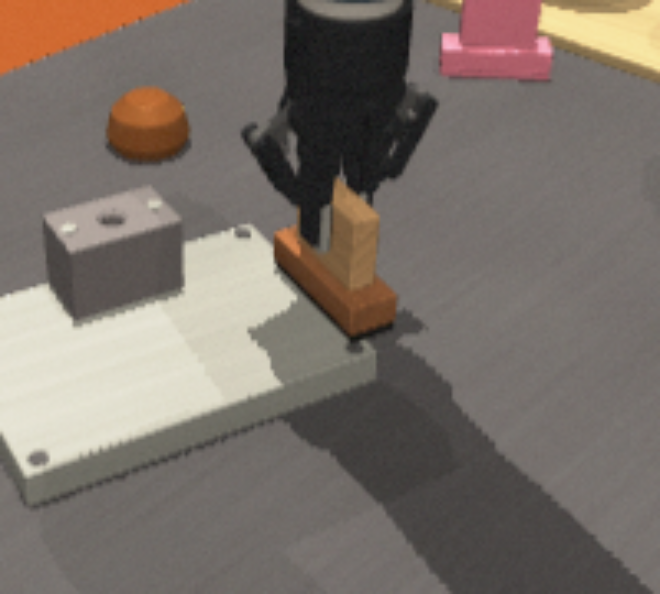

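```bash
cat > chips.py <<'E'
from h import *
import sys
s=arm.read_state(); print(s['time_s'],np.round(s['tcp_pos'],1),np.round(s['contact_force'],1))
ex,ey=np.array([.957,-.291]),np.array([.291,.957])
for n in ['scene','side','wrist']:
    p,d=arm.read_camera(n); P=cloud(n,d,s); hsv=cv2.cvtColor(p,cv2.COLOR_BGR2HSV)
    X,Y,Z=[P[...,k] for k in range(3)]
    g=(hsv[...,0]>45)&(hsv[...,0]<90)&(hsv[...,1]>70)&(X>350)&(X<680)&(Y>-300)&(Y<150)&(Z<110)
    for b,st,c in blobs(g,5):
        m=np.nanmedian(P[b],0); r=m[:2]-[529.5,54.5]
        print(n,np.round(c),st[4],'plate xy',np.round([r@ex,r@ey]),'z',np.round(np.nanpercentile(Z[b],[2,50,98])))
E
python3 chips.py
```

```text
8.0667 [472.2 -57.4  70.1] [ 1.2  6.5 18.1]
scene [236. 226.] 141 plate xy [ -16. -147.] z [ 7. 24. 32.]
scene [252. 237.] 57 plate xy [  43. -146.] z [ 2. 21. 30.]
wrist [233. 211.] 636 plate xy [ -39. -148.] z [14. 24. 28.]
wrist [234. 257.] 516 plate xy [ -12. -149.] z [16. 24. 60.]
```

The chips are over the edge at plate y ≈ −147 with their tops tilted up to about 30 mm, leaning on the plate edge and under the foot. I'll raise a little and push on to lay them flat.

Request:
send_rows(
  targets=[
    [[1,0,0,-2,0],[1,0,-4,0,0],[1,0,-8,0,0],[1,0,-10,0,0],[1,0,-10,0,0],[1,0,0,0,0],[1,0,0,0,0]],
  ],
)

```text
time_s: 8.8
tcp_pos: [457.8, -88.0, 68.5]
eef_rot: [-0.002, 0.148, 0.989, 0.0]
contact_force: [-0.8, 0.6, -0.5]
grip_width: 0.223
grip_force: 60.6
```

```bash
python3 chips.py
```

```text
8.8 [457.8 -88.   68.5] [-0.8  0.6 -0.5]
scene [226. 233.] 156 plate xy [ -24. -181.] z [ 2. 18. 30.]
scene [250. 239.] 78 plate xy [  40. -153.] z [ 4. 17. 22.]
side [304. 228.] 57 plate xy [  37. -143.] z [ 3. 16. 20.]
wrist [230. 219.] 1004 plate xy [ -38. -185.] z [ 9. 16. 22.]
wrist [235. 262.] 284 plate xy [ -12. -182.] z [15. 17. 76.]
```

All chips now lie on the bench (tops about 17–22 mm). I'll return the scraper to its clear spot on the right.

Request:
send_rows(
  targets=[
    [[1,0,0,-20,0],[1,0,0,-30,0],[1,-24,-38,0,0],[1,-24,-38,0,0],[1,-24,-39,0,0],[1,-24,-39,0,0],[1,-24,-39,0,0],[1,-25,-38,0,0]],
  ],
)

```text
time_s: 9.62
tcp_pos: [524.9, -330.0, 118.3]
eef_rot: [-0.001, 0.147, 0.989, 0.0]
contact_force: [1.1, -0.2, -1.1]
grip_width: 0.226
grip_force: 60.6
```

Request:
send_rows(
  targets=[
    [[1,0,0,0,0],[1,0,0,30,0],[1,0,0,25,0],[1,0,0,12,0],[1,0,0,4,0],[1,0,0,0,0],[1,0,0,0,0]],
  ],
)

```text
time_s: 10.2
tcp_pos: [525.5, -328.5, 48.5]
eef_rot: [-0.0, 0.147, 0.989, 0.0]
contact_force: [0.1, 0.2, -2.4]
grip_width: 0.222
grip_force: 60.6
```

Request:
send_rows(
  targets=[
    [[1,0,0,3,0],[1,0,0,2,0],[1,0,0,0.6,0],[1,0,0,0,0],[1,0,0,0,0]],
  ],
)

```text
time_s: 10.62
tcp_pos: [525.5, -329.0, 43.1]
eef_rot: [0.0, 0.147, 0.989, -0.0]
contact_force: [0.4, 0.8, -1.1]
grip_width: 0.229
grip_force: 60.6
```

Request:
send_rows(
  targets=[
    [[1,0,0,0.5,0],[1,0,0,0,0],[-1,0,0,0,0],[-1,0,0,0,0],[-1,0,0,0,0],[-1,0,0,0,0],[-1,0,0,0,0],[-1,0,0,0,0]],
  ],
)

```text
time_s: 11.28
tcp_pos: [525.4, -328.9, 42.2]
eef_rot: [0.0, 0.147, 0.989, -0.0]
contact_force: [-0.1, 0.0, 0.8]
grip_width: 1.001
grip_force: 0.0
```

Request:
send_rows(
  targets=[
    [[-1,0,0,-15,0],[-1,0,0,-30,0],[-1,0,0,-35,0],[-1,0,0,-35,0],[-1,0,0,-35,0],[-1,0,0,-30,0],[-1,0,0,0,0],[-1,0,0,0,0]],
  ],
)

```text
time_s: 11.95
tcp_pos: [526.7, -330.0, 224.8]
eef_rot: [0.002, 0.147, 0.989, -0.001]
contact_force: [-0.0, 0.2, 0.0]
grip_width: 1.001
grip_force: 0.0
```

```bash
python3 - <<'E'
from h import *
s=arm.read_state(); print(np.round(s['tcp_pos'],1))
p,d=arm.read_camera('wrist'); P=cloud('wrist',d,s); X,Y,Z=[P[...,k] for k in range(3)]
near=np.isfinite(Z)&(np.hypot(X-525,Y+329)<80)
for lo,hi in ((18,40),(70,100)):
    for b,st,c in blobs(near&(Z>lo)&(Z<hi),100):
        r=cv2.minAreaRect(np.c_[X[b],Y[b]].astype(np.float32)); print(np.round(c),np.round(r[0]),np.round(r[1]),r[2],np.round(np.percentile(Z[b],[5,50,95]),1))
E
python3 chips.py
python3 - <<'E'
from h import *
# probe: black handle, both fixed views, first images
for n in ['side','scene']:
    p,d=arm.read_camera(n); P=cloud(n,d); X,Y,Z=[P[...,k] for k in range(3)]
    m=(np.hypot(X-540,Y-325)<60)
    for t,q in (('handle',m&(Z>72)&(Z<130)),('standtop',m&(abs(Z-60)<4))):
        r=cv2.minAreaRect(np.c_[X[q],Y[q]].astype(np.float32)); print(n,t,q.sum(),np.round(r[0],1),np.round(r[1],1),round(r[2],1),np.round(np.median(P[q],0),1))
E
```

```text
[ 526.7 -330.   224.8]
[281. 163.] [ 525. -328.] [36. 99.] 73.21211242675781 [27.2 28.8 30.1]
[281. 189.] [ 524. -328.] [20. 69.] 73.33179473876953 [81.7 83.6 84.9]
12.0 [ 525.7 -329.1  222.6] [ 0.2 -0.  -1.3]
scene [227. 233.] 154 plate xy [ -21. -179.] z [ 2. 17. 27.]
scene [249. 239.] 74 plate xy [  39. -152.] z [-0. 17. 20.]
side [305. 227.] 88 plate xy [  38. -147.] z [ 3. 16. 18.]
side [328. 237.] 174 plate xy [ -19. -168.] z [ 3. 16. 24.]
wrist [483.  27.] 821 plate xy [ -33. -184.] z [ 8. 19. 28.]
wrist [490.  62.] 829 plate xy [  -4. -174.] z [12. 18. 20.]
wrist [505. 113.] 681 plate xy [  43. -152.] z [10. 18. 20.]
side handle 514 [536.8 328. ] [25.6 22.8] 48.6 [529.6 329.7 104.2]
side standtop 994 [537.9 326.9] [68.6 72.6] 72.1 [526.5 334.7  59.9]
scene handle 139 [535.3 322.4] [25.9 30.3] 18.5 [537.4 316.6 106.8]
scene standtop 192 [533.7 323. ] [74.9 75.5] 73.7 [545.  313.6  61.9]
```

The scraper stands upright at (525,−328), and all three chips are on the bench. Next, the probe.

Request:
send_rows(
  targets=[
    [[-1,10,36,0,0],[-1,10,36,0,0],[-1,10,36,0,0],[-1,10,36,0,0],[-1,10,36,0,0],[-1,10,36,0,0],[-1,10,36,0,0],[-1,10,36,0,0]],
  ],
)

```text
time_s: 12.92
tcp_pos: [531.6, -28.2, 221.3]
eef_rot: [-0.001, 0.147, 0.989, 0.0]
contact_force: [0.7, -0.1, 0.1]
grip_width: 0.997
grip_force: 0.0
```

Request:
send_rows(
  targets=[
    [[-1,10,36,0,0],[-1,10,36,0,0],[-1,10,36,0,0],[-1,10,36,0,0],[-1,10,36,0,0],[-1,10,36,0,0],[-1,10,36,0,0],[-1,10,36,0,0]],
  ],
)

```text
time_s: 13.58
tcp_pos: [538.9, 270.4, 221.3]
eef_rot: [-0.001, 0.147, 0.989, -0.0]
contact_force: [0.4, 1.2, 0.2]
grip_width: 1.001
grip_force: 0.0
```

Request:
send_rows(
  targets=[
    [[-1,20,36,0,0],[-1,0,19,0,0],[-1,0,0,0,0],[-1,0,0,0,0],[-1,0,0,0,0]],
  ],
)

```text
time_s: 14.0
tcp_pos: [536.2, 326.3, 221.4]
eef_rot: [-0.001, 0.147, 0.989, -0.001]
contact_force: [-0.4, 0.0, -0.1]
grip_width: 1.003
grip_force: 0.0
```

```bash
cat > probe.py <<'E'
from h import *
s=arm.read_state(); print(s['time_s'],np.round(s['tcp_pos'],1),np.round(s['eef_rot'],3))
p,d=arm.read_camera('wrist'); P=cloud('wrist',d,s); X,Y,Z=[P[...,k] for k in range(3)]
cv2.imwrite('pics/wp.png',p)
m=(np.hypot(X-537,Y-326)<70)
for t,q in (('top',m&(abs(Z-122)<7)),('standtop',m&(abs(Z-60)<5))):
    if q.sum()<5: print(t,'none'); continue
    v,u=np.nonzero(q); e,r=cv2.minEnclosingCircle(np.c_[u,v].astype(np.float32))
    r2=cv2.minAreaRect(np.c_[X[q],Y[q]].astype(np.float32)); print(t,q.sum(),np.round(e),round(r,1),np.round(r2[0],1),np.round(r2[1],1),round(r2[2],1),np.round(np.median(P[q],0),1))
E
python3 probe.py
```

```text
14.0 [536.2 326.3 221.4] [-0.001  0.147  0.989 -0.001]
top 1041 [279. 212.] 18.5 [537.8 326.1] [25.4 24.8] 52.4 [536.7 326.4 122.5]
standtop 4679 [279. 190.] 55.9 [538.5 325.7] [70.3 70. ] 72.1 [528.9 331.3  60.9]
```

Request:
send_rows(
  targets=[
    [[-1,-1.5,0,0,0],[-1,0,0,35,0],[-1,0,0,35,0],[-1,0,0,35,0],[-1,0,0,25,0],[-1,0,0,13,0],[-1,0,0,0,0],[-1,0,0,0,0]],
  ],
)

```text
time_s: 14.72
tcp_pos: [537.6, 325.4, 78.9]
eef_rot: [-0.001, 0.148, 0.989, -0.001]
contact_force: [0.9, 0.7, -0.1]
grip_width: 0.997
grip_force: 0.0
```

Request:
send_rows(
  targets=[
    [[1,0,0,0,0],[1,0,0,0,0],[1,0,0,0,0],[1,0,0,0,0],[1,0,0,0,0],[1,0,0,0,0],[1,0,0,0,0],[1,0,0,0,0]],
  ],
  grip_force=60,
)

```text
time_s: 15.38
tcp_pos: [538.7, 327.0, 80.3]
eef_rot: [0.001, 0.147, 0.989, 0.0]
contact_force: [-0.2, -0.7, 6.0]
grip_width: 0.29
grip_force: 58.8
```

Request:
send_rows(
  targets=[
    [[1,0,0,-10,0],[1,0,0,-20,0],[1,0,0,-35,0],[1,0,0,-35,0],[1,0,0,0,0],[1,-20,-30,0,0],[1,-20,-30,0,0],[1,-20,-32,0,0]],
  ],
)

```text
time_s: 16.05
tcp_pos: [568.7, 221.0, 179.5]
eef_rot: [0.0, 0.146, 0.989, 0.0]
contact_force: [-0.1, 1.3, -0.5]
grip_width: 0.288
grip_force: 59.4
```

Request:
send_rows(
  targets=[
    [[1,-20,-32,0,0],[1,-20,-32,0,0],[1,-20,-32,0,0],[1,-10,-16,0,0],[1,0,0,0,0],[1,0,0,0,0],[1,0,0,0,0]],
  ],
)

```text
time_s: 16.63
tcp_pos: [602.7, 94.3, 179.1]
eef_rot: [-0.0, 0.147, 0.989, 0.0]
contact_force: [-0.8, -0.8, -1.6]
grip_width: 0.291
grip_force: 59.5
```

```bash
python3 look.py 6 wrist side; python3 - <<'E'
from h import *
f=np.load('wrist6.npz');s=dict(tcp_pos=f['tcp'],eef_rot=f['q'])
P=cloud('wrist',f['d'],s);X,Y,Z=[P[...,k] for k in range(3)]
q=(abs(Z-80)<5)&(np.hypot(X-587,Y-37)<60)
r=cv2.minAreaRect(np.c_[X[q],Y[q]].astype(np.float32));print('blocktop',q.sum(),r,np.median(Z[q]))
hole=(np.hypot(X-587,Y-37)<20)&(Z<77)
for b,st,c in blobs(hole,10): print('hole',c,st,cast('wrist',[c],80,s))
E
```

```text
16.6333 [602.7  94.3 179.1] [-0.     0.147  0.989  0.   ] [-0.8 -0.8 -1.6] 0.29105449646693465
blocktop 7579 ((587.374755859375, 37.070716857910156), (80.17842102050781, 50.666316986083984), 73.16851806640625) 80.78825139096247
hole [194.96140351 212.9754386 ] [185 204  21  19 285] [[586.66881887  38.10298663  80.        ]]
```

View pics/wrist6.png

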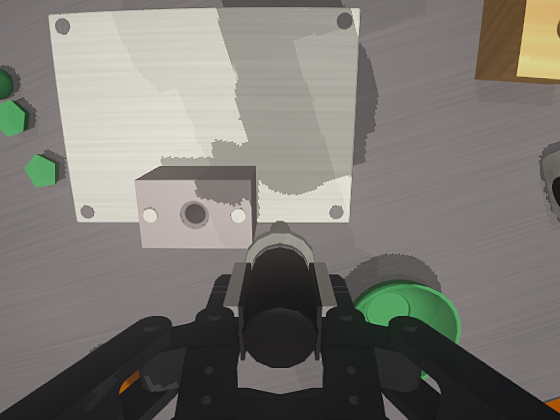

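The socket shows at (195,213), the held probe's tip at (280,225) and its collar at (281,250). The chips lie off the plate on the left. I'll check the probe's axis relative to the TCP.

```bash
python3 - <<'E'
from h import *
f=np.load('wrist6.npz');s=dict(tcp_pos=f['tcp'],eef_rot=f['q']);t=f['tcp']
P=cloud('wrist',f['d'],s);p=f['p']
q=f['q'];R=Rotation.from_quat([q[1],q[2],q[3],q[0]]).as_matrix()
L=(P-t)@R   # tool frame
m=(abs(L[...,0])<30)&(abs(L[...,1])<30)
for lo,hi in ((8,12),(12,15),(15,19.5),(20,30),(30,50),(50,64),(64,72)):
    k=m&(L[...,2]>lo)&(L[...,2]<hi)&(L[...,0]>-30)
    if k.sum()>3:
        v,u=np.nonzero(k);print(lo,hi,k.sum(),'x',np.round(np.percentile(L[k][:,0],[2,50,98]),1),'y',np.round(np.percentile(L[k][:,1],[2,50,98]),1),'px',u.min(),u.max(),v.min(),v.max())
# side view: stem tilt
f=np.load('side6.npz');P=cloud('side',f['d']);X,Y,Z=[P[...,k] for k in range(3)]
m=np.hypot(X-t[0],Y-t[1])<40
for lo,hi in ((112,118),(118,126),(126,134),(134,142),(142,150),(150,158),(159,168)):
    k=m&(Z>lo)&(Z<hi)
    if k.sum(): v,u=np.nonzero(k);print(lo,k.sum(),u.min(),u.max(),np.round(P[k].mean(0),1))
E
```

```text
8 12 72 x [ 4.4 11.  13.2] y [-11.6   2.1  12.6] px 252 306 242 264
12 15 864 x [ 2.1 11.1 16.3] y [-14.5   0.9  16. ] px 245 314 231 265
15 19.5 180 x [ 7.9 14.7 16.6] y [-13.9   0.5  14.8] px 245 311 229 258
30 50 8 x [5.5 5.9 6.1] y [-1.2  0.7  2.6] px 276 283 228 228
50 64 131 x [1.9 5.2 6.1] y [-4.6  0.4  6. ] px 270 289 220 229
112 7 215 219 [599.2  98.  115.9]
118 20 214 219 [599.7  97.5 121.7]
126 19 213 218 [600.2  99.  129.9]
134 21 213 218 [600.3  98.1 137.7]
142 20 213 218 [599.2  97.8 146.5]
150 7 213 218 [599.4  98.1 151.8]
159 85 207 223 [594.6 101.1 164.2]
```

Request:
send_rows(
  targets=[
    [[1,-0.5,-20,0,0],[1,-0.5,-20,0,0],[1,-0.5,-15,0,0],[1,0,-4.5,0,0],[1,0,0,15,0],[1,0,0,0,0],[1,0,0,0,0]],
  ],
)

```text
time_s: 17.32
tcp_pos: [586.3, 37.1, 163.6]
eef_rot: [-0.001, 0.147, 0.989, 0.0]
contact_force: [0.9, 1.0, -1.0]
grip_width: 0.285
grip_force: 59.5
```

```bash
python3 look.py 7 wrist side scene; python3 - <<'E'
from h import *
f=np.load('wrist7.npz');print(np.mean([arm.read_state()['tcp_pos'] for _ in range(3)],0))
w=cv2.resize(f['p'][170:290,190:370],None,fx=3,fy=3); q=cv2.resize(np.load('side7.npz')['p'][150:270,190:310],None,fx=2.2,fy=2.2)
c=np.zeros((360,540+264,3),np.uint8); c[:,:540]=w; c[:264,540:]=q; cv2.imwrite('pics/c7.png',c[:,:800])
E
```

```text
17.3167 [586.3  37.1 163.6] [-0.001  0.147  0.989  0.   ] [ 0.9  1.  -1. ] 0.28525434280760825
[587.55451354  36.95884763 164.74531777]
```

View pics/c7.png

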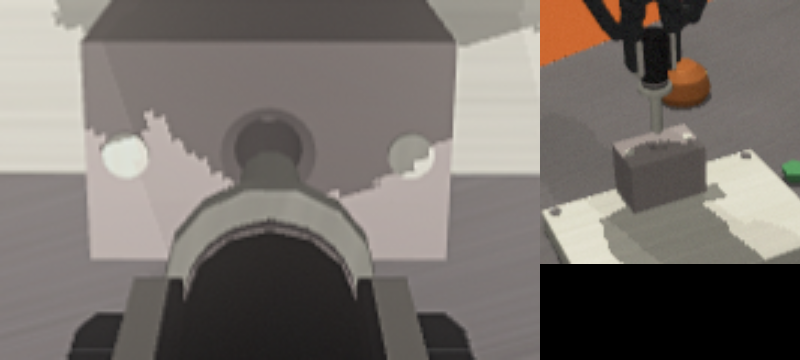

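The stem is centred over the opening at crop (270,150). Inserting gently.

Request:
send_rows(
  targets=[
    [[1,0,0,10,0],[1,0,0,8,0],[1,0,0,6,0],[1,0,0,4,0],[1,0,0,0,0],[1,0,0,0,0]],
  ],
)

```text
time_s: 17.97
tcp_pos: [586.8, 36.4, 135.7]
eef_rot: [-0.001, 0.147, 0.989, -0.0]
contact_force: [0.3, 1.0, -0.1]
grip_width: 0.292
grip_force: 59.5
```

Request:
send_rows(
  targets=[
    [[1,0,0,8,0],[1,0,0,8,0],[1,0,0,8,0],[1,0,0,6,0],[1,0,0,2,0],[1,0,0,0,0],[1,0,0,0,0]],
  ],
)

```text
time_s: 18.55
tcp_pos: [587.1, 36.4, 104.1]
eef_rot: [-0.0, 0.147, 0.989, -0.0]
contact_force: [-0.1, 0.4, -0.8]
grip_width: 0.29
grip_force: 59.5
```

Request:
send_rows(
  targets=[
    [[1,0,0,2,0],[1,0,0,1,0],[1,0,0,1,0],[1,0,0,0,0],[1,0,0,0,0]],
  ],
)

```text
time_s: 18.97
tcp_pos: [587.3, 36.4, 100.3]
eef_rot: [0.0, 0.147, 0.989, 0.0]
contact_force: [0.3, 0.5, -1.4]
grip_width: 0.284
grip_force: 59.9
```

Request:
send_rows(
  targets=[
    [[1,0,0,1,0],[1,0,0,0.5,0],[1,0,0,0,0],[1,0,0,0,0]],
  ],
)

```text
time_s: 19.3
tcp_pos: [587.3, 36.4, 100.3]
eef_rot: [0.001, 0.147, 0.989, 0.0]
contact_force: [-3.6, -0.3, 8.0]
grip_width: 0.289
grip_force: 60.4
```

Seated, with 8 N of contact. Release and lift away.

Request:
send_rows(
  targets=[
    [[1,0,0,-1,0],[-1,0,0,0,0],[-1,0,0,0,0],[-1,0,0,0,0],[-1,0,0,0,0],[-1,0,0,0,0],[-1,0,0,0,0],[-1,0,0,0,0]],
  ],
)

```text
time_s: 19.97
tcp_pos: [587.2, 36.4, 99.6]
eef_rot: [-0.0, 0.147, 0.989, 0.0]
contact_force: [-0.3, 1.0, -0.4]
grip_width: 1.001
grip_force: 0.0
```

Request:
send_rows(
  targets=[
    [[-1,0,0,-15,0],[-1,0,0,-30,0],[-1,0,0,-35,0],[-1,0,0,-35,0],[-1,0,0,-20,0],[-1,0,0,0,0],[-1,0,0,0,0],[-1,0,0,0,0]],
  ],
)

```text
time_s: 20.63
tcp_pos: [586.8, 36.4, 233.8]
eef_rot: [-0.001, 0.147, 0.989, -0.0]
contact_force: [0.1, -0.0, -0.8]
grip_width: 1.002
grip_force: 0.0
```

```bash
python3 - <<'E'
from h import *
s=arm.read_state(); print(s['time_s'],np.round(s['tcp_pos'],1),np.round(s['contact_force'],1))
p,d=arm.read_camera('wrist'); P=cloud('wrist',d,s); X,Y,Z=[P[...,k] for k in range(3)]
m=np.hypot(X-587,Y-37)<45
for t,lo,hi in (('handle top',138,148),('collar',83,90)):
    q=m&(Z>lo)&(Z<hi); r=cv2.minAreaRect(np.c_[X[q],Y[q]].astype(np.float32)) if q.sum()>4 else None; print(t,q.sum(),r,np.median(Z[q]))
print(Z[m&(Z<200)].max())
E
python3 chips.py
```

```text
20.6333 [586.8  36.4 233.8] [ 0.1 -0.  -0.8]
handle top 1064 ((587.1924438476562, 37.23025894165039), (25.097549438476562, 24.83133888244629), 52.60354995727539) 142.49805519162197
collar 400 ((582.249755859375, 38.42681884765625), (76.91639709472656, 27.47208023071289), 70.87602996826172) 86.74436587914843
144.63592099269584
20.6833 [586.3  36.4 233.1] [ 0.  -0.1 -0.4]
scene [227. 233.] 156 plate xy [ -20. -179.] z [ 2. 17. 26.]
scene [249. 239.] 75 plate xy [  39. -153.] z [ 5. 17. 22.]
side [305. 227.] 89 plate xy [  37. -147.] z [ 2. 16. 17.]
side [328. 237.] 168 plate xy [ -17. -167.] z [ 6. 16. 24.]
wrist [94. 82.] 541 plate xy [ -35. -175.] z [ 9. 20. 27.]
wrist [104. 112.] 703 plate xy [  -6. -171.] z [15. 17. 19.]
wrist [130. 160.] 589 plate xy [  41. -150.] z [15. 17. 19.]
```

The handle top reads 142.5 mm, exactly 20 mm above its reading in the stand, so the collar is seated. The chips and the scraper are on the bench and the robot is clear.

```bash
python3 -c "from cell import arm; print(arm.close_job())"
```

```text
the job is handed in; nothing more can be done
None
```

The job is handed in (no verdict was returned): by my last measurements the three chips are on the bench, the scraper stands upright clear of the plate, the probe is seated in the terminal block, and the arm never went near the bystanders.

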